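# Clamp a drive shaft in V-blocks with its flat under the clamp screw

## Task

The printer's drive shaft lies in the V-blocks. Roll it in the groove by its red gear until you feel the sprung pad drop onto its flat, so that the flat faces straight up, and only then crank the hex key clockwise until the clamp screw is tight. Leave the shaft bedded in both V-blocks, let go of everything, and do not disturb the other things on the bench.

Things in the scene. Friction and masses are not known exactly. Their poses are not given: they have to be found in the camera images.
- fixture: Fixture fixed to the bench: aluminium base 100 x 134 mm, 12 mm thick; two steel V-blocks (90 degree groove); a dark steel bridge between them over the shaft. Origin: middle of the base's underside. Its x: level, across the groove, roughly away from the robot. y: UP. z: level, along the groove to the gear end, roughly to the robot's right (world -y), turned by up to 0.45 rad.
- groove (a point): On the fixture, in the middle of the groove, where the axis of the bedded shaft runs, 62 mm above the bench. The V-blocks are each 20 mm wide, centred 42 mm either side of it, 60 mm across, tops 64 mm above the bench; oiled, slippery. Axes as the fixture's.
- shaft: Loose steel drive shaft, 20 mm thick, 176 mm long, about 0.46 kg, in the V-blocks under the bridge. Origin: on its axis, middle of its flat. z: along it to the gear end, as the fixture's z. y: straight out of the bright milled flat (13 mm wide, 50 mm long, 7.5 mm from the axis). At the start the flat is 0.9 to 3.14 rad from facing up, either way. About 0.05 N m rolls it in the groove.
- gear (a point): Middle of the red plastic gear fixed on the shaft, on its axis, 91 mm from its origin: 72 mm in diameter, 14 mm thick, rim top 98 mm above the bench. 32 mm of bare shaft between it and the nearer V-block. Pinch its rim, a finger on each face, and carry it round the shaft's axis, or drag the rim with a fingertip. One white tooth and white strokes mark the side of the flat.
- pad_face (a point): Middle of the underside of the brass pad under the clamp screw, 16 mm across, sprung (6 to 10 N): 72 mm above the bench while it rides on the round, 69.5 mm when it has dropped on the flat. Within about 0.25 rad of facing up the flat is squared up by the pad once the gear is let go.
- screw_axis (a point): Point on the clamp screw's upright axis at the top of the bridge, 106 mm above the bench, over the point groove. The bridge is 94 mm across the shaft and 28 mm along it. The screw's dark 23 mm head stands above it, to 129 mm.
- key_bend (a point): Bend of the L-shaped steel hex key standing in the clamp screw (10 mm thick, it stays there): on the screw's axis, about 152 mm above the bench.
- key_end (a point): Free end of the key's long level arm, 105 mm from the screw's axis, about 152 mm above the bench; the outer 60 mm has an orange sleeve 13 mm thick. It starts over the end of the fixture away from the gear and clears gear and bridge, so it can be pushed round with closed fingers held beside it.
- key (a joint): Angle of hex key and clamp screw, rad, growing clockwise seen from above (tightening); starts between -0.8 and 0.5. The screw goes down 4 mm a turn. With the flat up it turns freely (0.1 N m, 1.3 N at 75 mm from the axis) to about 4.55, presses the pad hard from there and stops dead at 5.0. With the round under the pad it already presses hard from about 0.7.
- motor: Bystander: loose stepper motor, 42 mm square and 46 mm high, its 5 mm shaft standing up to 68 mm. Origin under its middle.
- bottle: Bystander: loose white bottle with a red cap, 62 mm in diameter, 165 mm high. Origin under its middle.
- caliper: Bystander: loose digital caliper lying flat, 160 mm long, 11 mm high. Origin under its middle, x along it.
- panel: Bystander: loose display panel lying flat, 160 mm long (along its y), 70 mm wide, 38 mm high, red end cheeks. Origin under its middle.

How it is judged:
On the way, in this order (a step that is already met when the one before it is completed fails the run):
1. the shaft is rolled until its flat faces up under the pad, while the clamp screw is still loose (angle between shaft's own y axis and vertical below 0.12 rad and value of joint key below 1.5 rad), for 0.3 s.
2. the clamp screw is cranked tight (value of joint key above 4.6 rad), for 0.2 s.
At the end, for the whole second after the job is handed in: The flat faces straight up within 0.1 rad, the hex key stands at 4.6 rad or more (tight), the shaft lies bedded in both V-blocks (axis 62 mm above the bench within 2.5 mm, level) with the middle of its flat within 10 mm of the screw's axis, and is at rest (angle between shaft's own y axis and vertical below 0.1 rad and value of joint key above 4.6 rad and height (world z) of shaft between 0.0595 and 0.0645 m and height (world z) of gear between 0.0585 and 0.0655 m and horizontal distance between shaft and screw_axis below 0.01 m and linear speed of shaft below 0.01 m/s); the robot touches nothing.
It fails at once if the clamp screw is tightened on the round of the shaft, with the flat not under the pad (value of joint key above 2.5 rad and angle between shaft's own y axis and vertical above 0.3 rad).
It fails at once if the shaft is lifted out of the V-blocks (height (world z) of shaft above 0.075 m).
It fails at once if a bystander (motor, bottle, caliper or panel) is moved over 20 mm (distance of any of motor, bottle, caliper, panel from where it was at the start of the episode above 0.02 m).
It also fails if it takes over 67 s, if anything falls off the work surface, if the arm or the gripper's body presses on something with over 40 N, if the wrist force passes 120 N, or if a joint passes its speed limit or range.

## Robot

A 6-joint arm with a two-finger parallel gripper is mounted at the origin on the work surface. World frame = base frame: x ahead of the robot, y to its left, z up, the work surface at z = 0. Lengths are in m, angles in rad, forces in N, time in s.
With the tool pointing down it reaches from about 0.375 to 0.9 m from the base axis. Payload 3.1 kg.
Tool frame: the origin (TCP) lies at the very end of the fingers, on their centre line; the grasp point (between the pads) lies 19 mm behind it; z points along the fingers, y is the line along which they close (so a half turn about z gives the same grasp; the last joint's range is limited). The gripper opens to 87 mm and grips with 3 to 60 N. Pads are 19 mm wide; open, the fingers measure 117 mm over their backs; the gripper's body (75 mm by 190 mm) begins 51 mm behind the grasp point.
Start: joints at [0.987, 0.527, 1.433, -0, 1.181, -0.178], TCP at [0.247, 0.574, 0.223] pointing down, gripper open.
Joint ranges: [-3.08, 3.08], [-0.75, 2.2], [0.22, 2.44], [-1.43, 4.57], [0, 2.65], [-2.85, 2.85]. Speed limits (rad/s): [2.79, 2.79, 3.14, 3.14, 3.14, 3.14].

## Interface

Orientations are given as a unit quaternion [w, x, y, z].
In Python, from rig import robot gives the robot as it stands. Calls block until the motion is done:
- robot.move_pose(position, orientation): joint-space move of the TCP to a pose.
- robot.movel(position, ori=None, velocity=0.15): straight line of the TCP; ori=None keeps the orientation; velocity is the mean speed in m/s.
- robot.set_joints(angles): joint-space move.
- robot.command_gripper(opening, grasp_force=None): opening from 0.0 (shut) to 1.0 (fully open); grasp_force is the grip in N (None keeps the last); returns when the fingers have stopped.
- robot.dwell(seconds).
- robot.ik(position, orientation): joint angles nearest the present ones, or None.
- robot.observe(): the state.
- robot.capture(name): name is "scene" or "top" or "wrist"; returns a dict with "img" (400x640x3 uint8, red, green, blue), "depth" (400x640 float32, m along the optical axis (not along the pixel's ray), 0 where there is no reading), "vfov" (degrees; the focal length in pixels is half the picture's height over the tangent of half this angle, whatever the lens; pixels are square), "cx", "cy" (the principal point, pixels), "R" (3x3) and "t" (3): a world point X has camera coordinates R X + t. Camera axes: x right, y down, z forward; pixel columns grow to the right and rows downward; lengths in m; the calibration is good to about 2 mm. The wrist camera is an equidistant fisheye: a pixel r from the principal point sees the ray r / f radians off the axis. A picture is of the moment at which its call begins.
A pose or a line that the arm cannot do raises robot.PlanningError and nothing moves.
- robot.close_job(): hands the job in; it is judged then, once.
Trained networks look in a picture, given as the dict that the camera call returned (one of the last four; its "shot" number tells which), for a name from the list of things; names that differ only in an ending like _2 or _b are one class to them, and where a whole thing is asked for, a point or a joint stands for the part that bears it (a point fixed in the world has none). Each returns a list of dicts, best first, with "confidence" (0 to 1); they miss things now and then, are a little off and sometimes report something else, mostly with a low value. They report only what shows in the picture. A call takes as long as a camera call.
- robot.search_frame(query, picture): "xyz" ([x, y, z] in m, in world coordinates, good to about 4 mm: the middle of the surface that is visible of it).
- robot.mark_of(query, picture): "xyz" ([x, y, z] in m, in world coordinates, good to about 4 mm: a listed point, or the origin of a listed thing).
The state is a dict: "time": time; "joint_positions": joint angles; "qvel": joint speeds; "effort": joint torques, N m; "position": TCP position; "tool_rot": TCP orientation; "contact_force": force on the tool from outside, world axes, zero at the start; "wrist_torque": the same for the moment, N m; "gripper_width": opening from 0.0 (shut) to 1.0 (fully open); "gripper_force": force on a finger pad.
Only numpy, scipy, OpenCV 4.12 (cv2) and the standard library are available. Lean on these libraries where they do the work, as an engineer would, in place of code of your own. Each camera call takes 0.05 s, during which the arm holds its last target. There are 200 camera calls.

## Working session

There is one attempt and no reset: what is moved stays moved. The work goes in short steps, each a Python script; the robot and the scene stay as the last script left them, time stands still between calls to the robot, and variables do not carry over. Pictures are saved under pics/ and viewed, at most 10 in all, crops included, and the job is handed in when it is done.

```bash
mkdir -p pics; ls
python3 - <<'E'
from rig import robot
import cv2, numpy as np
for n in ["scene","top"]:
    p=robot.capture(n); cv2.imwrite(f"pics/{n}0.png",p["img"][:,:,::-1])
    print(n,p["vfov"],p["t"])
    for q in ["fixture","groove","gear","shaft","screw_axis","key_bend","key_end","motor","bottle","caliper","panel"]:
        r=robot.mark_of(q,p)
        print(q,[(np.round(a["xyz"],3).tolist(),round(a["confidence"],2)) for a in r[:2]])
print(robot.observe())
E
```

```text
pics
rig.py
scene 48.37989150281336 [ 0.24910859 -0.17590999  1.37764736]
fixture [([0.51, 0.028, -0.003], 0.72)]
groove [([0.514, 0.024, 0.064], 0.83)]
gear [([0.543, -0.059, 0.064], 0.72)]
shaft [([0.508, 0.027, 0.062], 0.93)]
screw_axis [([0.514, 0.028, 0.108], 0.95), ([0.543, -0.059, 0.06], 0.63)]
key_bend [([0.511, 0.024, 0.152], 0.91)]
key_end [([0.472, 0.123, 0.152], 0.77)]
motor []
bottle [([0.499, 0.293, 0.0], 0.6)]
caliper [([0.386, -0.076, 0.001], 0.87)]
panel [([0.75, -0.078, -0.002], 0.7)]
top 54.6405275799649 [-0.00903554  0.57820712  0.91396236]
fixture [([0.513, 0.028, 0.002], 0.66)]
groove [([0.514, 0.027, 0.065], 0.86)]
gear [([0.543, -0.054, 0.066], 0.9)]
shaft [([0.511, 0.029, 0.06], 0.89), ([0.386, -0.081, 0.0], 0.59)]
screw_axis []
key_bend [([0.514, 0.024, 0.155], 0.53)]
key_end [([0.47, 0.125, 0.157], 0.61)]
motor [([0.569, -0.334, -0.002], 0.64), ([0.39, -0.079, 0.002], 0.35)]
bottle [([0.496, 0.29, -0.002], 0.7)]
caliper [([0.39, -0.078, -0.003], 0.79)]
panel [([0.751, -0.075, 0.001], 0.85)]
{'time': 1.2, 'joint_positions': array([ 9.86562030e-01,  5.27512658e-01,  1.43271634e+00,  1.21192569e-05,
        1.18141724e+00, -1.78504800e-01]), 'qvel': array([ 1.59429353e-03,  1.11978631e-03,  1.14563329e-04, -5.46881334e-04,
        6.64069179e-05,  5.36133938e-04]), 'effort': array([ 1.37984200e-03, -4.40027332e+01, -1.76988727e+01,  6.34042639e-02,
        5.04830189e-02, -1.68508518e-05]), 'position': array([0.24663251, 0.57423973, 0.2225354 ]), 'tool_rot': array([-1.51761278e-05,  2.01478409e-01,  9.79492956e-01, -2.27835048e-05]), 'contact_force': array([ 0.04286046,  0.38596115, -0.14610973]), 'wrist_torque': array([-0.01227063, -0.03867545, -0.04492766]), 'gripper_force': 0.0, 'gripper_width': 0.9963799457538476}
```

View pics/scene0.png

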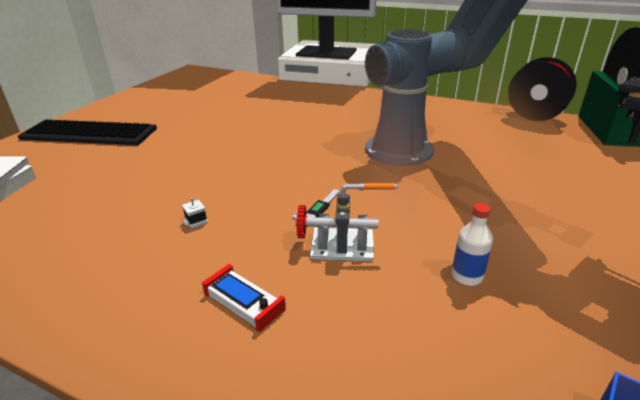

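View pics/top0.png

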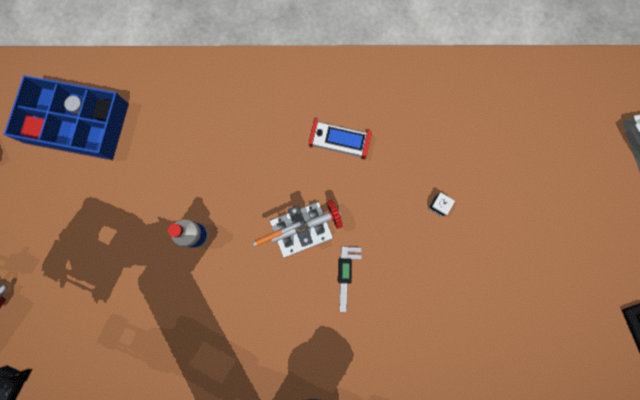

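The top view shows the fixture at about (302,228), with the red gear at its lower-right end (335,213), the key arm pointing left (255,243) and the caliper nearby at (345,280). In the scene view the gear is edge-on at (301,221), so I need the wrist camera to see its face.

```bash
cat > h.py <<'E'
from rig import robot
import cv2, numpy as np
from scipy.spatial.transform import Rotation as Ro
def quat(M):
    q=Ro.from_matrix(M).as_quat(); return [q[3],q[0],q[1],q[2]]
def mat(q): return Ro.from_quat([q[1],q[2],q[3],q[0]]).as_matrix()
C=np.array([0.5125,0.026,0.062]); TH=0.354
def axes(th=None):
    th=TH if th is None else th
    Z=np.array([np.sin(th),-np.cos(th),0]); Y=np.array([0,0,1.]); X=np.cross(Y,Z); return X,Y,Z
def fx(p,c=None):  # fixture coords about groove -> world
    X,Y,Z=axes(); return (C if c is None else c)+p[0]*X+p[1]*Y+p[2]*Z
def pix(p,W):  # world -> fisheye pixel
    c=p["R"]@W+p["t"]; f=200/np.tan(np.radians(p["vfov"])/2)
    a=np.arctan2(np.hypot(c[0],c[1]),c[2]); h=np.hypot(c[0],c[1])
    return np.array([p["cx"],p["cy"]])+f*a*c[:2]/h
E
python3 - <<'E'
from h import *
p=robot.capture("wrist"); o=robot.observe()
T=mat(o["tool_rot"]); cw=-p["R"].T@p["t"]
print("cam in tool",T.T@(cw-o["position"]), "\ncam axes in tool\n",T.T@p["R"].T, p["vfov"],p["cx"],p["cy"])
X,Y,Z=axes(); print(X,Z)
G=fx([0,0,.091]); print(G)
# candidates: look at gear face from outside, slanted
for el in (25,40,50):
  for d in (.12,.16):
    e=np.radians(el); a=-np.cos(e)*Z-np.sin(e)*Y  # tool z
    for s in (1,-1):
      y=s*X; 
      M=np.c_[np.cross(y,a),y,a]; 
      for rot in (0,1):
        MM=M if not rot else np.c_[y,-np.cross(y,a),a]
        pos=G-d*a; q=robot.ik(pos,quat(MM)); print(el,d,s,rot,pos.round(3),None if q is None else np.round(q,2))
E
```

```text
cam in tool [ 0.07433329 -0.00023164 -0.1619703 ] 
cam axes in tool
 [[-3.32431015e-04 -9.63216517e-01 -2.68726312e-01]
 [ 9.99999927e-01 -2.69594980e-04 -2.70731408e-04]
 [ 1.88325699e-04 -2.68726382e-01  9.63216536e-01]] 65.70646984690485 321.3966632880656 203.5404694385376
[ 0.93799361  0.34665255 -0.        ] [ 0.34665255 -0.93799361  0.        ]
[ 0.54404538 -0.05935742  0.062     ]
25 0.12 1 0 [ 0.582 -0.161  0.113] [-0.7   1.09  1.05  0.53  2.02 -1.08]
25 0.12 1 1 [ 0.582 -0.161  0.113] [-0.7   1.09  1.05  0.53  2.02  0.49]
25 0.12 -1 0 [ 0.582 -0.161  0.113] [-0.7   1.09  1.05  0.53  2.02  2.06]
25 0.12 -1 1 [ 0.582 -0.161  0.113] [-0.7   1.09  1.05  0.53  2.02 -2.65]
25 0.16 1 0 [ 0.594 -0.195  0.13 ] [-0.72  1.1   0.95  0.53  2.11 -1.05]
25 0.16 1 1 [ 0.594 -0.195  0.13 ] [-0.72  1.1   0.95  0.53  2.11  0.52]
25 0.16 -1 0 [ 0.594 -0.195  0.13 ] [-0.72  1.1   0.95  0.53  2.11  2.09]
25 0.16 -1 1 [ 0.594 -0.195  0.13 ] [-0.72  1.1   0.95  0.53  2.11 -2.62]
40 0.12 1 0 [ 0.576 -0.146  0.139] [-0.66  0.91  1.2   0.43  1.8  -1.08]
40 0.12 1 1 [ 0.576 -0.146  0.139] [-0.66  0.91 
[... 354 characters left out ...]
 [-0.68  0.91  1.11  0.43  1.89  2.08]
40 0.16 -1 1 [ 0.587 -0.174  0.165] [-0.68  0.91  1.11  0.43  1.89 -2.63]
50 0.12 1 0 [ 0.571 -0.132  0.154] [-0.62  0.8   1.29  0.37  1.64 -1.06]
50 0.12 1 1 [ 0.571 -0.132  0.154] [-0.62  0.8   1.29  0.37  1.64  0.51]
50 0.12 -1 0 [ 0.571 -0.132  0.154] [-0.62  0.8   1.29  0.37  1.64  2.08]
50 0.12 -1 1 [ 0.571 -0.132  0.154] [-0.62  0.8   1.29  0.37  1.64 -2.63]
50 0.16 1 0 [ 0.58  -0.156  0.185] [-0.64  0.79  1.22  0.37  1.73 -1.04]
50 0.16 1 1 [ 0.58  -0.156  0.185] [-0.64  0.79  1.22  0.37  1.73  0.53]
50 0.16 -1 0 [ 0.58  -0.156  0.185] [-0.64  0.79  1.22  0.37  1.73  2.1 ]
50 0.16 -1 1 [ 0.58  -0.156  0.185] [-0.64  0.79  1.22  0.37  1.73 -2.61]
```

```bash
cat >> h.py <<'E'
def view_pose(el=30,d=.18):
    X,Y,Z=axes(); e=np.radians(el); a=-np.cos(e)*Z-np.sin(e)*Y
    return fx([0,0,.091])-d*a, quat(np.c_[X,np.cross(a,X),a])
E
python3 - <<'E'
from h import *
q=robot.observe()["joint_positions"]; q[0]=-0.7; robot.set_joints(q)
P,Q=view_pose(); robot.move_pose(P,Q)
p=robot.capture("wrist"); cv2.imwrite("pics/w1.png",p["img"][:,:,::-1])
for n in ["gear","key_end","key_bend","shaft","groove","screw_axis","fixture"]:
    print(n,[(np.round(a["xyz"],4).tolist(),round(a["confidence"],2)) for a in robot.mark_of(n,p)[:2]])
print("gear pix",pix(p,fx([0,0,.098])), robot.observe()["time"])
E
```

```text
gear [([0.5416, -0.0548, 0.0629], 0.78), ([0.5022, 0.2898, 0.0007], 0.33)]
key_end [([0.4695, 0.1264, 0.1531], 0.62)]
key_bend [([0.5012, 0.2894, 0.0002], 0.69), ([0.511, 0.0249, 0.1523], 0.62)]
shaft [([0.5098, 0.029, 0.0626], 0.86), ([0.5135, 0.0245, 0.0713], 0.29)]
groove [([0.5123, 0.0266, 0.0674], 0.94)]
screw_axis [([0.5138, 0.0252, 0.1088], 0.66), ([0.5111, 0.0252, 0.0628], 0.35)]
fixture []
gear pix [324.59711338 185.60152405] 5.775
```

View pics/w1.png

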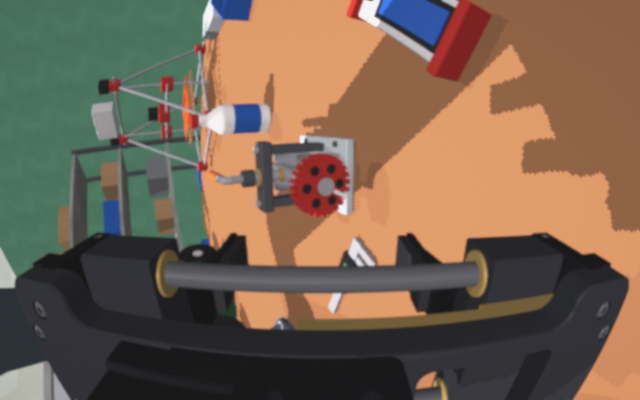

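Run:
```python
import cv2
i=cv2.imread("pics/w1.png")[120:240,200:370]
cv2.imwrite("pics/w1c.png",cv2.resize(cv2.rotate(i,cv2.ROTATE_90_CLOCKWISE),None,fx=3.5,fy=3.5,interpolation=cv2.INTER_CUBIC))
```

```text
(no output)
```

View pics/w1c.png

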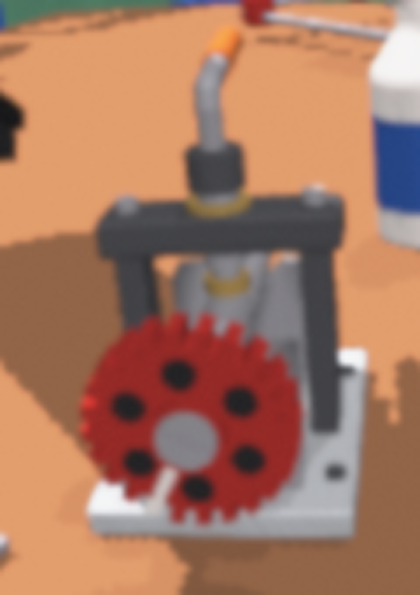

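The crop is seen from the gear end, with up as world up and right as fixture +X. The white stroke is at lower-left (160,495), with the hub at (186,440). The flat is therefore about 155° from up on the robot side, and the gear must roll clockwise in this view (rim top towards +X).

```bash
cat >> h.py <<'E'
C=np.array([0.512,0.0275,0.062]); TH=0.355
def rim(al,r,s=1,dz=0):
    X,Y,Z=axes(); a=np.radians(al); u=np.cos(a)*Y+np.sin(a)*X; y=s*Z
    return fx([0,0,.091+dz])+r*u, quat(np.c_[np.cross(y,-u),y,-u])
E
python3 - <<'E'
from h import *
for s in (1,-1):
  for al in range(-70,71,20):
    for r in (.0285,.08):
      q=robot.ik(*rim(al,r,s)); print(s,al,r,None if q is None else q.round(2))
E
```

```text
1 -70 0.0285 [-0.97  1.21  2.37  1.94  1.36 -2.01]
1 -70 0.08 None
1 -50 0.0285 [-0.79  0.84  2.31  2.01  0.88 -1.59]
1 -50 0.08 [-0.91  0.76  2.38  1.88  0.87 -1.57]
1 -30 0.0285 [-0.57  0.61  2.12  1.4   0.42 -0.67]
1 -30 0.08 [-0.62  0.49  2.14  1.16  0.47 -0.46]
1 -10 0.0285 [-0.38  0.58  1.87  0.22  0.57  0.65]
1 -10 0.08 [-0.4   0.48  1.86  0.19  0.68  0.68]
1 10 0.0285 [-0.25  0.67  1.61 -0.12  1.    1.04]
1 10 0.08 [-0.24  0.61  1.56 -0.11  1.12  1.03]
1 30 0.0285 [-0.16  0.83  1.35 -0.25  1.43  1.15]
1 30 0.08 [-0.14  0.81  1.26 -0.24  1.55  1.14]
1 50 0.0285 [-0.1   1.03  1.1  -0.36  1.82  1.17]
1 50 0.08 [-0.08  1.03  0.97 -0.36  1.95  1.14]
1 70 0.0285 [-0.07  1.22  0.88 -0.49  2.17  1.13]
1 70 0.08 [-0.05  1.27  0.7  -0.52  2.3   1.06]
-1 -70 0.0285 [-0.97  1.21  2.37  1.94  1.36  1.13]
-1 -70 0.08 None
-1 -50 0.0285 [-0.79  0.84  2.31  2.01  0.88  1.56]
-1 -50 0.08 [-0.91  0.76  2.38  1.88  0.87  1.58]
-1 -30 0.0285 [-0.57  0.61  2.12  1.4   0.42  2.47]
-1 -30 0.08 [-0.62  0.49  2.14  1.16  0.47  2.68]
-1 -10 0.0285 [-0.38  0.58  1.87  0.22  0.57 -2.49]
-1 -10 0.08 [-0.4   0.48  1.86  0.19  0.68 -2.46]
-1 10 0.0285 [-0.25  0.67  1.61 -0.12  1.   -2.1 ]
-1 10 0.08 [-0.24  0.61  1.56 -0.11  1.12 -2.11]
-1 30 0.0285 [-0.16  0.83  1.35 -0.25  1.43 -1.99]
-1 30 0.08 [-0.14  0.81  1.26 -0.24  1.55 -2.  ]
-1 50 0.0285 [-0.1   1.03  1.1  -0.36  1.82 -1.97]
-1 50 0.08 [-0.08  1.03  0.97 -0.36  1.95 -2.  ]
-1 70 0.0285 [-0.07  1.22  0.88 -0.49  2.17 -2.02]
-1 70 0.08 [-0.05  1.27  0.7  -0.52  2.3  -2.08]
```

```bash
cat >> h.py <<'E'
def stroke(a0,a1,r=.0285,step=8,v=.022,s=1):
    n=int(np.ceil(abs(a1-a0)/step)); out=[]
    for a in np.linspace(a0,a1,n+1)[1:]:
        robot.movel(*rim(a,r,s),velocity=v); o=robot.observe()
        F=o["contact_force"]; X,Y,Z=axes(); aa=np.radians(a)
        t=np.cos(aa)*X-np.sin(aa)*Y; u=np.cos(aa)*Y+np.sin(aa)*X
        out.append((round(a),*np.round([F@t,F@u,F@Z],1).tolist(),round(o["gripper_width"],3)))
    return out
E
python3 - <<'E'
from h import *
robot.command_gripper(0.36)
o=robot.observe(); robot.movel(o["position"]+[0,-.03,.12],velocity=.25)
robot.move_pose(*rim(-20,.14)); print(robot.observe()["time"])
robot.movel(*rim(-20,.0285),velocity=.1)
print(robot.observe()["contact_force"])
robot.command_gripper(0.0,15); o=robot.observe(); print(o["gripper_width"],o["gripper_force"],o["contact_force"],o["time"])
for l in stroke(-20,12): print(l)
print(robot.observe()["time"])
E
```

```text
8.9917
[-0.41141419  0.77668644  0.05587568]
0.15716610798710462 14.999238699674606 [-1.23210882  1.80415314  3.23780513] 10.725
(-12, -0.8, 4.7, 0.3, 0.158)
(-4, -1.0, 3.0, 1.9, 0.153)
(4, 0.0, 3.0, 2.6, 0.158)
(12, 0.9, 3.9, 1.0, 0.16)
12.35
```

Run:
```python
from h import *
for l in stroke(12,60): print(l)
robot.command_gripper(0.36); robot.movel(*rim(60,.075),velocity=.15)
robot.move_pose(*rim(20,.075)); robot.move_pose(*rim(-20,.075)); robot.movel(*rim(-20,.0285),velocity=.12)
robot.command_gripper(0.0,15); print(robot.observe()["gripper_width"],robot.observe()["time"])
for l in stroke(-20,55,step=5): print(l)
print(robot.observe()["wrist_torque"])
robot.command_gripper(0.36); robot.movel(*rim(55,.11),velocity=.15)
print(robot.observe()["time"])
p=robot.capture("wrist"); cv2.imwrite("pics/w2.png",p["img"][:,:,::-1])
```

```text
(20, -0.8, 3.8, 2.0, 0.16)
(28, -0.4, 3.5, 0.1, 0.156)
(36, -0.1, 2.1, -1.1, 0.158)
(44, 0.0, 0.7, -0.7, 0.154)
(52, 1.1, -1.9, 0.4, 0.157)
(60, 2.3, -4.1, -0.5, 0.156)
0.1581747133953161 18.0667
(-15, -1.0, 3.8, 1.1, 0.157)
(-10, -1.8, 5.1, 2.3, 0.156)
(-5, -0.7, 5.5, 2.1, 0.157)
(0, 0.1, 4.6, 1.5, 0.159)
(5, 0.1, 4.4, 2.1, 0.157)
(10, -1.0, 4.4, 1.2, 0.156)
(15, -0.7, 4.2, 0.5, 0.157)
(20, 0.8, 3.1, 0.2, 0.154)
(25, 0.7, 1.5, -1.1, 0.157)
(30, 2.1, 0.4, -0.2, 0.157)
(35, 2.1, -1.2, -1.0, 0.158)
(40, 1.7, -2.2, 0.7, 0.158)
(45, 2.1, -3.3, -0.1, 0.153)
(50, 2.3, -3.0, 0.4, 0.161)
(55, 1.7, -3.2, -0.3, 0.158)
[ 0.26084622 -0.72223759  0.0621543 ]
23.625
```

View pics/w2.png

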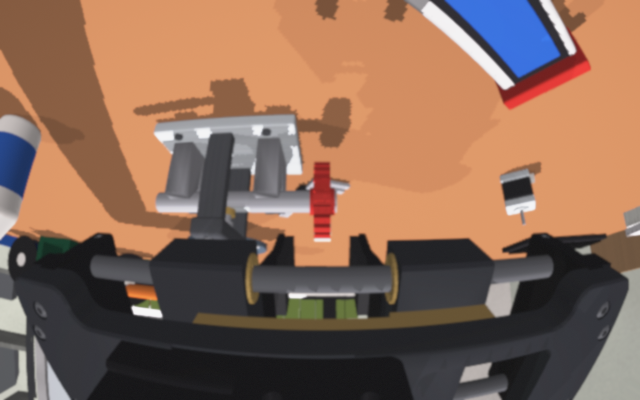

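White shows at the rim top (322,240), which is world up in this view, so the roll is close. I'll check from the gear end.

Run:
```python
from h import *
robot.movel(*rim(55,.17),velocity=.2)
o=robot.observe()["position"]
P,Q=view_pose(20,.16); 
print(robot.ik(P,Q))
robot.move_pose(P+np.array([.02,-.02,.08]),Q); robot.movel(P,velocity=.2)
p=robot.capture("wrist"); cv2.imwrite("pics/w3.png",p["img"][:,:,::-1])
u,v=pix(p,fx([0,0,.098])); print(u,v,pix(p,fx([0,.036,.098])),pix(p,fx([.036,0,.098])),pix(p,fx([-.036,0,.098])))
i=p["img"][int(v)-60:int(v)+60,int(u)-110:int(u)+55,::-1]
cv2.imwrite("pics/w3c.png",cv2.resize(cv2.rotate(i,cv2.ROTATE_90_CLOCKWISE),None,fx=3.5,fy=3.5,interpolation=cv2.INTER_CUBIC))
print(robot.observe()["time"])
for n in ["gear","shaft","key_end","key_bend","pad_face"]: print(n,[(np.round(a["xyz"],4).tolist(),round(a["confidence"],2)) for a in robot.mark_of(n,p)[:2]])
```

```text
[-0.72492381  1.16363312  0.90003055  0.56846388  2.17519946  0.52903709]
324.57389768895075 190.87291153717075 [291.06384274 193.71928211] [324.68760811 156.51517785] [324.44208693 223.50652043]
25.75
gear [([0.5432, -0.0558, 0.0624], 0.91)]
shaft [([0.5107, 0.0255, 0.0636], 0.93)]
key_end [([0.4688, 0.1235, 0.1536], 0.69)]
key_bend [([0.5105, 0.0253, 0.1533], 0.6)]
pad_face [([0.5116, 0.0238, 0.0716], 0.57), ([0.5146, 0.0233, 0.1081], 0.55)]
```

View pics/w3c.png

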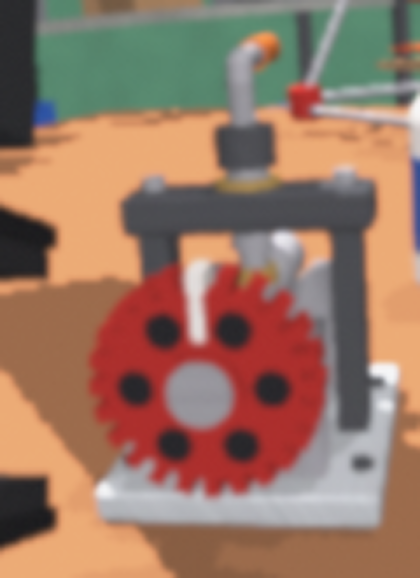

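The gear-face crop shows the white stroke running from the hub (199,395) to the top tooth (201,265), so it is nearly upright. I'll compute the angle by unprojecting onto the gear-face plane.

```bash
cat >> h.py <<'E'
def gear_angle(p):
    X,Y,Z=axes(); f=200/np.tan(np.radians(p["vfov"])/2); im=p["img"].astype(int)
    cw=-p["R"].T@p["t"]; G=fx([0,0,.098])
    v,u=np.mgrid[0:400,0:640]; dx=u-p["cx"]; dy=v-p["cy"]; r=np.hypot(dx,dy)+1e-9; a=r/f
    d=np.stack([np.sin(a)*dx/r,np.sin(a)*dy/r,np.cos(a)],-1)@p["R"]   # world rays
    k=((G-cw)@Z)/(d@Z); W=cw+k[...,None]*d-G; x=W@X; y=W@Y; rr=np.hypot(x,y)
    R,Gc,B=im[...,0],im[...,1],im[...,2]
    red=(R>90)&(R>2.2*Gc)&(R>2.2*B)&(rr<.045)&(k>0)
    # gear centre: minimum enclosing circle of red on the face plane
    pts=np.c_[x[red],y[red]].astype(np.float32)
    (c,rad)=cv2.minEnclosingCircle(pts*1000)
    cx,cy=np.array(c)/1000
    rr2=np.hypot(x-cx,y-cy)
    wh=(R>150)&(Gc>120)&(B>110)&(rr2>.014)&(rr2<.033)&(k>0)
    P=np.c_[x[wh]-cx,y[wh]-cy]; m=P.mean(0)
    ev=np.linalg.svd(P-m)[2][0]; ev*=np.sign(ev@m)
    dg=lambda w: round(float(np.degrees(np.arctan2(-w[0],w[1]))),1)
    return dict(centre_mm=np.round(c,1).tolist(),rad=round(rad,1),n=int(wh.sum()),phi_centroid=dg(m),phi_line=dg(ev))
E
python3 - <<'E'
from h import *
p=robot.capture("wrist"); print(gear_angle(p))
E
```

```text
{'centre_mm': [-0.7, 2.7], 'rad': 37.3, 'n': 118, 'phi_centroid': 0.5, 'phi_line': -7.2}
```

```bash
cat >> h.py <<'E'
def cam_pose(e=28,d=.17):
    X,Y,Z=axes(); e=np.radians(e); G=fx([0,0,.098]); back=np.cos(e)*Z+np.sin(e)*Y
    cz=-back; cx=-X*0+np.cross(Y,cz); 
    # camera x (=tool y) vertical-ish as in view_pose: camera y = -X
    cy=-X; cxx=np.cross(cy,cz); Rc=np.c_[cxx,cy,cz]
    K=np.array([[0,-.963217,-.268726],[1,0,0],[0,-.268726,.963217]])
    T=Rc@K.T; return G+d*back-T@np.array([.0743,-.0002,-.162]), quat(T)
E
python3 - <<'E'
from h import *
for e,d in ((25,.17),(30,.17),(30,.2)):
    P,Q=cam_pose(e,d); print(e,d,P.round(3),robot.ik(P,Q), mat(Q)[:,2].round(2))
P,Q=cam_pose(30,.2)
robot.move_pose(P,Q)
p=robot.capture("wrist"); print(gear_angle(p)); cv2.imwrite("pics/w4.png",p["img"][:,:,::-1])
u,v=pix(p,fx([0,0,.098])); print(u,v,pix(p,fx([0,.036,.098])))
u,v=int(u),int(v)
i=p["img"][v-40:v+40,u-75:u+40,::-1]
cv2.imwrite("pics/w4c.png",cv2.resize(cv2.rotate(i,cv2.ROTATE_90_CLOCKWISE),None,fx=5,fy=5,interpolation=cv2.INTER_CUBIC))
print(robot.observe()["time"],robot.observe()["contact_force"])
E
```

```text
25 0.17 [ 0.518 -0.069  0.059] [-0.75261525  1.03719159  1.5200976   0.68239001  1.59583936  0.2660696 ] [-0.05  0.91 -0.41]
30 0.17 [ 0.518 -0.069  0.059] [-0.74422262  0.99487625  1.5529407   0.66769539  1.51907107  0.25246147] [-0.04  0.88 -0.48]
30 0.2 [ 0.527 -0.094  0.074] [-0.7626665   0.98263681  1.49967505  0.65203386  1.57745834  0.2840732 ] [-0.04  0.88 -0.48]
{'centre_mm': [-0.8, 2.5], 'rad': 37.5, 'n': 319, 'phi_centroid': -0.8, 'phi_line': 0.5}
321.4905476862883 201.61900935398913 [269.07836393 201.45379381]
26.725 [ 0.63292165 -0.18229012 -0.81911118]
```

View pics/w4c.png

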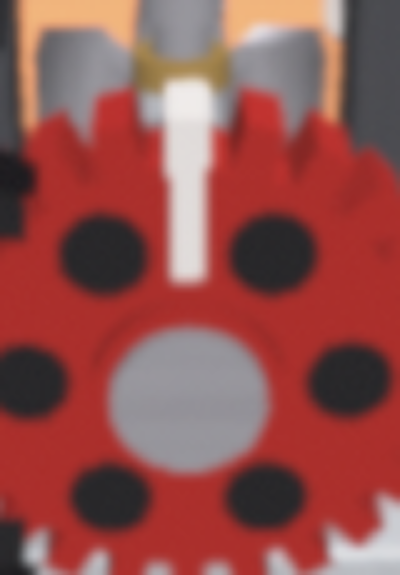

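The white stroke is vertical above the hub in this straight-on view: phi is about 0, with line +0.5° and centroid -0.8°. The brass pad is seated, so the flat is up. Next is the crank, and I'll check the arc plan first.

```bash
cat >> h.py <<'E'
S=np.array([.512,.0257])
def crank(th,z=.136,r=.075,yaw=None,lag=0):
    t=np.radians(th); yw=np.radians((th if yaw is None else yaw)+lag)
    y=np.array([np.cos(yw),np.sin(yw),0]); a=np.array([0,0,-1.])
    return np.r_[S+r*np.array([np.cos(t),np.sin(t)]),z],quat(np.c_[np.cross(y,a),y,a])
E
python3 - <<'E'
from h import *
for lag in (0,180):
  for th in range(136,-176,-26):
    q=robot.ik(*crank(th,lag=lag)); print(lag,th,None if q is None else q.round(2))
E
```

```text
0 136 [-0.07  0.46  1.91 -0.    0.77 -2.45]
0 110 [-0.03  0.49  1.84 -0.    0.81 -1.95]
0 84 [-0.02  0.52  1.75 -0.    0.86 -1.49]
0 58 [-0.04  0.56  1.68 -0.    0.9  -1.05]
0 32 [-0.08  0.58  1.63 -0.    0.93 -0.64]
0 6 [-0.13  0.59  1.61 -0.    0.95 -0.24]
0 -20 [-0.19  0.58  1.62 -0.    0.94  0.16]
0 -46 [-0.25  0.56  1.67 -0.    0.91  0.55]
0 -72 [-0.29  0.53  1.74 -0.    0.87  0.96]
0 -98 [-0.32  0.5   1.82 -0.    0.83  1.39]
0 -124 [-0.32  0.46  1.9  -0.    0.78  1.85]
0 -150 [-0.28  0.44  1.95 -0.    0.75  2.34]
180 136 [-0.07  0.46  1.91 -0.    0.77  0.69]
180 110 [-0.03  0.49  1.84 -0.    0.81  1.19]
180 84 [-0.02  0.52  1.75 -0.    0.86  1.65]
180 58 [-0.04  0.56  1.68 -0.    0.9   2.09]
180 32 [-0.08  0.58  1.63 -0.    0.93  2.5 ]
180 6 None
180 -20 None
180 -46 [-0.25  0.56  1.67 -0.    0.91 -2.59]
180 -72 [-0.29  0.53  1.74 -0.    0.87 -2.18]
180 -98 [-0.32  0.5   1.82 -0.    0.83 -1.75]
180 -124 [-0.32  0.46  1.9  -0.    0.78 -1.29]
180 -150 [-0.28  0.44  1.95 -0.    0.75 -0.8 ]
```

```bash
cat >> h.py <<'E'
def push(a0,a1,step,v,lim,r=.075,ymin=-163):
    n=int(np.ceil(abs(a1-a0)/step)); log=[]
    for th in np.linspace(a0,a1,n+1)[1:]:
        robot.movel(*crank(th,r=r,yaw=max(th,ymin)),velocity=v)
        o=robot.observe(); t=np.radians(th); F=o["contact_force"]
        ft=-(F[:2]@np.array([np.sin(t),-np.cos(t)])); log.append((round(th,1),round(ft,1),round(float(np.linalg.norm(F)),1)))
        if ft>lim: break
    return log
E
python3 - <<'E'
from h import *
X,Y,Z=axes(); o=robot.observe()
robot.movel(o["position"]+.08*Z,velocity=.2); robot.movel(o["position"]+.1*Z+[0,0,.2],velocity=.3)
robot.command_gripper(0.0,15)
robot.move_pose(*crank(137,z=.3)); print(robot.observe()["time"])
robot.movel(*crank(137),velocity=.15)
print(robot.observe()["contact_force"])
L=push(137,-110,9,.07,12); print(L); print(robot.observe()["time"])
E
```

```text
31.475
[ 0.74113236  0.8874345  -0.44292413]
[(np.float64(128.2), np.float64(0.6), 1.3), (np.float64(119.4), np.float64(-0.0), 0.4), (np.float64(110.5), np.float64(-0.2), 0.6), (np.float64(101.7), np.float64(1.1), 2.2), (np.float64(92.9), np.float64(0.5), 1.0), (np.float64(84.1), np.float64(0.1), 1.0), (np.float64(75.2), np.float64(-1.0), 1.4), (np.float64(66.4), np.float64(-0.3), 1.4), (np.float64(57.6), np.float64(-0.5), 0.7), (np.float64(48.8), np.float64(-0.8), 1.0), (np.float64(40.0), np.float64(-0.4), 0.7), (np.float64(31.1), np.float64(-0.4), 0.7), (np.float64(22.3), np.float64(1.3), 1.4), (np.float64(13.5), np.float64(0.4), 0.7), (np.float64(4.7), np.float64(1.0), 1.1), (np.float64(-4.1), np.float64(-0.5), 1.0), (np.float64(-13.0), np.float64(-0.3), 1.1), (np.float64(-21.8), np.float64(0.1), 0.8), (np.float64(-30.6), np.float64(0.1), 0.9), (np.float64(-39.4), np.float64(-1.4), 1.4), (np.float64(-48.2), np.float64(0.9), 1.1), (np.float64(-57.1), np.float64(-0.7), 0.8), (np.float64(-65.9), np.float64(-0.2), 0.6), (np.float64(-74.7), np.float64(-0.1), 0.4), (np.float64(-83.5), np.float64(-0.0), 0.4), (np.float64(-92.4), np.float64(0.8), 1.1), (np.float64(-101.2), np.float64(0.3), 0.9), (np.float64(-110.0), np.float64(0.5), 0.5)]
41.5833
```

Run:
```python
from h import *
for c in ("scene","top","wrist"):
    p=robot.capture(c)
    for n in ("key_end","key_bend"): print(c,n,[(np.round(a["xyz"],3).tolist(),round(a["confidence"],2)) for a in robot.mark_of(n,p)[:3]])
    cv2.imwrite(f"pics/k_{c}.png",p["img"][:,:,::-1])
print(robot.observe()["position"])
```

```text
scene key_end [([0.455, -0.06, 0.146], 0.81), ([0.545, -0.059, 0.061], 0.58)]
scene key_bend [([0.51, 0.027, 0.149], 0.53)]
top key_end []
top key_bend []
wrist key_end []
wrist key_bend [([0.513, 0.027, 0.152], 0.87)]
[ 0.48637098 -0.04479005  0.13596775]
```

View pics/k_wrist.png

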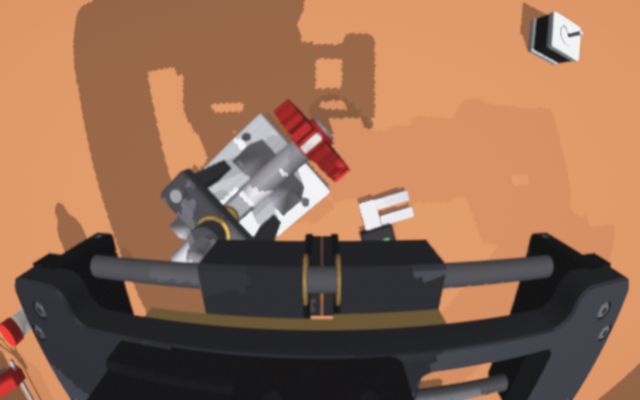

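The wrist view shows the white tooth still on top of the gear at (312,140). The key has followed the fingers: key_end is at about -124°, roughly 4.13 rad of travel. I'll push on to the stop with a force limit.

Run:
```python
from h import *
for l in push(-110,-185,3,.04,38): print(*l,sep="\t")
robot.dwell(.3); o=robot.observe(); print(o["position"],o["contact_force"],o["time"])
p=robot.capture("scene"); print([(np.round(a["xyz"],4).tolist(),a["confidence"]) for a in robot.mark_of("key_end",p)[:2]])
```

```text
-113.0	1.1	1.3
-116.0	0.7	0.8
-119.0	1.5	1.5
-122.0	1.3	1.5
-125.0	0.7	1.3
-128.0	0.4	0.7
-131.0	0.3	0.8
-134.0	0.7	1.2
-137.0	-0.4	0.9
-140.0	0.5	0.6
-143.0	1.0	1.2
-146.0	-0.5	1.3
-149.0	0.1	0.7
-152.0	0.4	0.4
-155.0	0.0	0.9
-158.0	-0.0	0.2
-161.0	0.4	0.7
-164.0	5.3	5.6
-167.0	15.0	15.8
-170.0	26.1	26.8
-173.0	37.2	38.0
-176.0	49.0	49.7
[0.44103105 0.00836731 0.13671491] [ -4.14301545 -49.28516301  -5.28024586] 47.8333
[([0.4095, 0.02, 0.151], 0.63)]
```

Run:
```python
from h import *
robot.movel(*crank(-150,yaw=-155),velocity=.1); robot.movel(*crank(-140,z=.3,yaw=-150,r=.14),velocity=.3)
p=robot.capture("scene")
for c in ("scene","top","wrist"):
    p=robot.capture(c)
    for n in ("key_end","key_bend","shaft","gear"): print(c,n,[(np.round(a["xyz"],4).tolist(),round(a["confidence"],2)) for a in robot.mark_of(n,p)[:1]])
cv2.imwrite("pics/end.png",p["img"][:,:,::-1])
print(robot.observe()["time"],robot.observe()["contact_force"])
```

```text
scene key_end [([0.4117, 0.0186, 0.149], 0.74)]
scene key_bend [([0.5128, 0.0247, 0.1465], 0.79)]
scene shaft [([0.5087, 0.0295, 0.0623], 0.96)]
scene gear [([0.5427, -0.0542, 0.0629], 0.72)]
top key_end [([0.4063, 0.0219, 0.1515], 0.68)]
top key_bend [([0.5129, 0.0248, 0.1486], 0.83)]
top shaft [([0.5129, 0.0269, 0.0606], 0.55)]
top gear [([0.5444, -0.0538, 0.0635], 0.68)]
wrist key_end []
wrist key_bend [([0.5111, 0.0266, 0.1498], 0.6)]
wrist shaft [([0.5114, 0.028, 0.0628], 0.56)]
wrist gear [([0.5456, -0.054, 0.063], 0.67)]
49.9583 [0.40380036 0.16374853 0.28747913]
```

View pics/end.png

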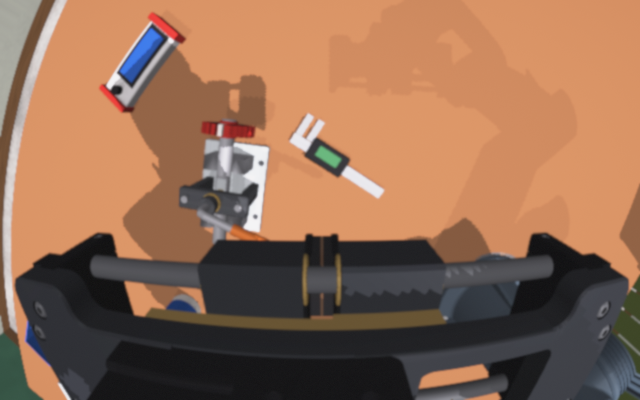

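The key stayed at the stop after release, at about 5.0 rad. The bystanders are in place, the white mark is on top of the gear at about (228,128), and the robot touches nothing.

```bash
python3 -c "
from h import *
print(robot.close_job())"
```

```text
the job is handed in; nothing more can be done
None
```

The shaft is rolled flat-up, the clamp screw is cranked to its stop (about 5.0 rad, estimated from the camera images), everything is released and the job is handed in at about 50 s; no verdict was returned.

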